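# Refit the burner cap and control knob of a table hob and hold the knob pressed in

### The job

The little gas hob has been taken apart for cleaning. First lay the round burner cap back on the raised burner crown, centred and flat, and let go of it; then turn the knob so that the flat in its bore matches the flat of the control spindle, push it fully home, and press knob and spindle right down against the spring as you would to light the burner. Finish with your fingers still on the knob, holding it pressed in, and leave the other things on the table where they are.

Things in the scene. Friction and masses are not known exactly. Their poses are not given: they have to be found in the camera images.
- burner_cap: Round dark metal burner cap, a loose disc 56 mm across and 10 mm high at the middle (edge upright for 7 mm, top slightly domed, underside flat and plain), about 0.11 kg. Lies flat on the table. Origin: centre of its underside; z up. Grasp across its diameter.
- knob: Loose black plastic knob, 60 g, standing skirt-down on the table. Round skirt 45 mm across, 20 mm high; on it an upright grip bar 14 mm wide (y), from 20 to 48 mm above the underside, running along x from -26 to +21 mm. The bar's -x end is a pointed nose jutting 3 mm past the skirt, with a thin white line on top; its +x end is square. Origin: centre of the underside; z up.
- knob_bore (a point): Centre of the mouth of the knob's D-shaped bore, in the middle of its underside (same point and axes as the knob). The bore is 16 mm deep, 16.4 mm across, with its flat on the -x side, under the pointed nose, 5.2 mm off the axis. It fits the spindle only when the knob's x axis points like the spindle's, within about 0.2 rad; half a turn off does not fit.
- hob: Low white one-burner hob 170 mm (x) by 250 mm (y), fixed. Origin: centre of its underside on the table; top panel at 45 mm. Burner at x 0, y +40 mm; control spindle towards its right-hand end, at x -10, y -85 mm. Four dark pan-support prongs stand at the burner's diagonals, 66 to 89 mm from its axis, up to 81 mm above the table.
- burner_top (a point): Centre of the flat top of the burner crown, 67 mm above the table; the crown is a plain upright round of 38 mm diameter there. The cap rests flat on it, its underside at this point. Axes as the hob's.
- spindle_tip (a point): Centre of the top of the steel control spindle, an upright D-shaped shaft of 14 mm diameter, 71 mm above the table (26 mm above the hob's panel) when not pressed. Its flat is on the -x side, 4 mm off the axis; top edge chamfered 2 mm. It does not turn, and stands up to 0.6 rad from the hob's axes. With the knob fully home the knob's underside is 16 mm below this point.
- spindle (a joint): How far the spindle is pressed down, in m: 0 up, 0.006 fully in. It is sprung: about 3.6 N starts it, 7.2 N holds it at 0.004, 9 N at the stop at 0.006; it springs up when let go.
- small_jar: Bystander: open glass jar 72 mm across, 76 mm high, behind on the left. Origin: centre of its underside.
- cutter_1: Bystander: plain round metal cookie cutter 60 mm across, 34 mm high, near the front edge on the left. Origin: centre of its underside.
- pastry_wheel: Bystander: pastry wheel with a long handle, 193 mm long, 25 mm high, lying near the front edge on the right. Origin: centre of its underside.
- filling_bowl: Bystander: bowl 147 mm across, 50 mm high, behind on the right. Origin: centre of its underside.
Mind the look-alikes: they are no part of the job. Leave any purple or yellow look-alike of the knob alone.

How it is judged (in metres and radians):
On the way, in this order (a step that is already met when the one before it is completed fails the run):
1. the burner cap lies flat and centred on the burner crown and is let go (horizontal distance between burner_cap and burner_top below 0.008 m and z of burner_cap in the frame of burner_top between -0.003 and 0.003 m and angle between burner_cap's own z axis and vertical below 0.08 rad and contact force between the fingers and burner_cap below 0.1 N), for 0.2 s.
2. the knob is fully home on the spindle (z of knob in the frame of spindle_tip below -0.0135 m and horizontal distance between knob and spindle_tip below 0.004 m and angle between the x axis of knob and the x axis of spindle_tip, either way round below 0.3 rad and angle between knob's own z axis and vertical below 0.15 rad), for 0.2 s.
At the end, for the whole second after the job is handed in: The burner cap rests untouched on the crown, centre within 8 mm, flat within 0.08 rad; the knob is on the spindle at least 13.5 of 16 mm deep, flats matched, and is held down by the fingers so that the spindle is at least 4 of its 6 mm in, steadily (all of step 1 and all of step 2 and linear speed of burner_cap below 0.02 m/s and value of joint spindle above 0.004 m and velocity of joint spindle between -0.01 and 0.01 m/s and contact force between the fingers and knob above 2 N); the arm keeps its last pose, push and grip.
It fails at once if the small jar is shifted by more than 30 mm (distance of small_jar from where it was at the start of the episode above 0.03 m).
It fails at once if the round cutter is shifted by more than 30 mm (distance of cutter_1 from where it was at the start of the episode above 0.03 m).
It fails at once if the pastry wheel is shifted by more than 30 mm (distance of pastry_wheel from where it was at the start of the episode above 0.03 m).
It fails at once if the filling bowl is shifted by more than 30 mm (distance of filling_bowl from where it was at the start of the episode above 0.03 m).
It also fails if it takes over 64 s, if anything falls off the work surface, if the arm or the gripper's body presses on something with over 40 N, if the wrist force passes 120 N, or if a joint passes its speed limit or range.

### The arm

A 6-joint arm with a two-finger parallel gripper is mounted at the origin on a cart in front of the work surface, level with it; the furniture and walls round the work are solid. World frame = base frame: x ahead of the robot, y to its left, z up, the work surface at z = 0. Lengths are in mm, angles in rad, forces in N, time in s.
With the tool pointing down it reaches from about 350 to 925 mm from the base axis. Payload 6.4 kg.
Tool frame: the origin (TCP) lies at the very end of the fingers, on their centre line; the grasp point (between the pads) lies behind it (r.tcp_to_grasp is the z of the grasp point in the tool frame, in mm); z points along the fingers, y is the line along which they close (so a half turn about z gives the same grasp; the last joint's range is limited). The gripper opens to 94 mm and grips with 3 to 60 N. Pads are 16 mm wide; open, the fingers measure 119 mm over their backs; the gripper's body (75 mm by 177 mm) begins 78 mm behind the grasp point.
Start: joints at [1.048, 0.245, 1.558, -0, 1.339, -0.174], TCP at [222.148, 610.871, 205.455] pointing down, gripper open.
Joint ranges: [-3.13, 3.13], [-1.02, 2.26], [0.13, 2.54], [-0.95, 4.09], [0.21, 2.88], [-2.74, 2.74]. Speed limits (rad/s): [2.57, 2.57, 3.14, 3.14, 3.14, 3.14].

### API

Orientations are given as a unit quaternion [x, y, z, w].
In Python, from workcell import r gives the robot as it stands. The module is installed in compiled form; this text tells all that it offers. Calls block until the motion is done:
- r.move_ptp(position, orientation): joint-space move of the TCP to a pose.
- r.move_l(position, ori=None, vel=150, guard=None): straight line of the TCP; ori=None keeps the orientation; vel is the mean speed in mm/s. With guard (N) it stops when the force on the tool has changed by that much, and returns True; else False.
- r.move_joints(angles): joint-space move.
- r.move_gripper(opening, squeeze=None): finger opening in mm; squeeze is the grip in N (None keeps the last); returns when the fingers have stopped.
- r.wait(seconds).
- r.ik(position, orientation): joint angles nearest the present ones, or None.
- r.get_state(): the state.
- r.read_camera(name): name is "scene" or "side" or "wrist"; returns the picture (480x640x3 uint8, red, green, blue); there is no depth.
- r.calibration(name): a dict with "fx", "fy", "cx", "cy" (pixels), "dist" ([k1, k2, p1, p2, k3] as OpenCV has them; the pictures are not rectified), "R" (3x3) and "t" (3): a world point X has camera coordinates R X + t. Camera axes: x right, y down, z forward; pixel columns grow to the right and rows downward; lengths in mm; the calibration is good to about 2 mm. A picture is of the moment at which its call begins: read the wrist's pose just before it. calibration takes no time and is no camera call; for the wrist camera it gives the pose at the moment of the call.
A pose or a line that the arm cannot do raises r.PlanningError and nothing moves.
- r.close_job(): hands the job in; it is judged then, once.
The state is a dict: "t": time; "joints": joint angles; "qvel": joint speeds; "effort": joint torques, N m; "tool_pos": TCP position; "ee_rot": TCP orientation; "contact_force": force on the tool from outside, world axes, zero at the start; "ft_torque": the same for the moment, N m; "width": finger opening in mm; "finger_force": force on a finger pad.
Only numpy, scipy, OpenCV 4.12 (cv2) and the standard library are available. Lean on these libraries where they do the work, as an engineer would, in place of code of your own. Each camera call takes 0.05 s, during which the arm holds its last target. There are 200 camera calls.

## Working session

There is one attempt and no reset: what is moved stays moved. The work goes in short steps, each a Python script; the robot and the scene stay as the last script left them, time stands still between calls to the robot, and variables do not carry over. Pictures are saved under pics/ and viewed, at most 10 in all, crops included, and the job is handed in when it is done.

```bash
mkdir -p pics
cat > h.py <<'E'
import numpy as np, cv2
from workcell import r
def save(n,f): 
    im=r.read_camera(n); cv2.imwrite(f,im[:,:,::-1]); return im
def ray(c,uv):
    K=np.array([[c['fx'],0,c['cx']],[0,c['fy'],c['cy']],[0,0,1.]])
    p=cv2.undistortPoints(np.array(uv,float).reshape(-1,1,2),K,np.array(c['dist'],float)).reshape(-1,2)
    R=np.array(c['R']);t=np.array(c['t'])
    d=np.c_[p,np.ones(len(p))]@R
    return -R.T@t,d
def onplane(c,uv,z):
    o,d=ray(c,uv); return o+d*((z-o[2])/d[:,2])[:,None]
def proj(c,X):
    K=np.array([[c['fx'],0,c['cx']],[0,c['fy'],c['cy']],[0,0,1.]])
    return cv2.projectPoints(np.array(X,float).reshape(-1,1,3),cv2.Rodrigues(np.array(c['R'],float))[0],np.array(c['t'],float),K,np.array(c['dist'],float))[0].reshape(-1,2)
E
python3 - <<'E'
from h import *
for n in('scene','side'):
    save(n,f'pics/{n}0.png'); c=r.calibration(n); o,_=ray(c,[[320,240]]); print(n,o.round(),onplane(c,[[320,240],[0,479],[639,479]],0).round().tolist())
s=r.get_state(); print(s['t'],s['tool_pos'],s['ee_rot'],r.tcp_to_grasp,r.calibration('wrist'))
E
```

```text
scene [ 185. -723.  941.] [[583.0, 69.0, 0.0], [-282.0, -248.0, -0.0], [877.0, -803.0, 0.0]]
side [1191. -480.  938.] [[446.0, 35.0, 0.0], [609.0, -724.0, 0.0], [1211.0, 168.0, 0.0]]
0.1 [221.891426   610.37721453 204.46913235] [ 1.73518214e-01  9.84830278e-01 -8.23409161e-04 -2.74557169e-04] -18.8 {'fx': 332.89006113937796, 'fy': 332.89006113937796, 'cx': 320.8206140322741, 'cy': 239.2313704676146, 'dist': array([-0.01415839,  0.        ,  0.        ,  0.        ,  0.        ]), 'R': array([[ 0.34124317,  0.93997253, -0.00217734],
       [ 0.90639651, -0.32843853,  0.26565675],
       [ 0.24899492, -0.09262708, -0.96406522]]), 't': array([-649.78532472,  -28.44491634,  392.22120323])}
```

View pics/scene0.png

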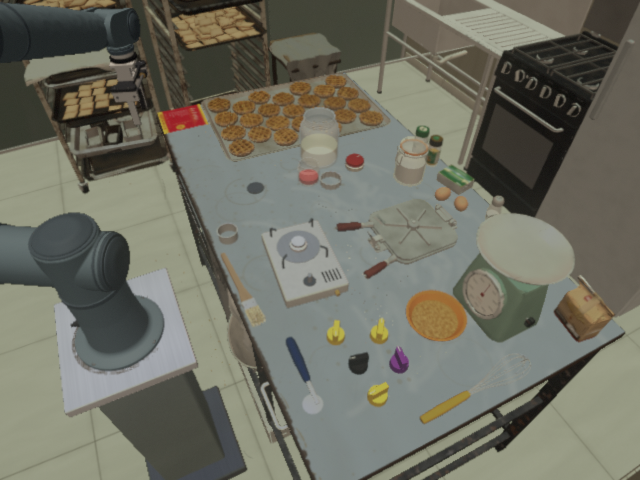

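View pics/side0.png

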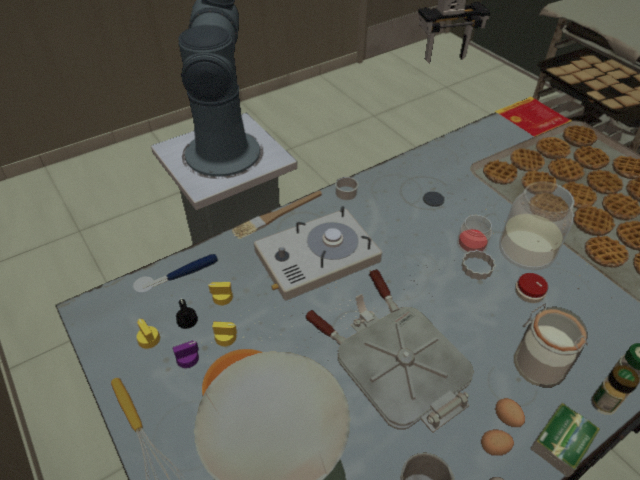

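Scene view: the knob candidates are black (358,362), yellow (336,332), (380,331) and (378,394), and purple (400,360). I choose the black one, which is at (186,315) in the side view. For the cap, the only dark flat disc is at (256,188), side (433,199). The other candidates are the red lid (355,161) and the ring (331,181). The hob spindle is at about (309,281), side (282,254), and the burner at (298,242), side (333,237).

```bash
cat >> h.py <<'E'
def blob(n,uv,fn,win=30,im=None):
    im=r.read_camera(n) if im is None else im
    m=fn(im.astype(int)).astype(np.uint8)
    u,v=uv; w=np.zeros_like(m); w[max(0,v-win):v+win,max(0,u-win):u+win]=1; m=m*w
    k,l,st,ce=cv2.connectedComponentsWithStats(m); 
    i=1+np.argmax(st[1:,4]); return ce[i],st[i],(l==i)
dark=lambda im: im.max(2)<75
def tri(uvs,uvd):
    o1,d1=ray(r.calibration('scene'),[uvs]);o2,d2=ray(r.calibration('side'),[uvd]);d1=d1[0];d2=d2[0]
    a=np.linalg.lstsq(np.c_[d1,-d2],o2-o1,rcond=None)[0]; p=o1+a[0]*d1;q=o2+a[1]*d2
    return (p+q)/2,np.linalg.norm(p-q)
E
python3 - <<'E'
from h import *
S=cv2.imread('pics/scene0.png')[:,:,::-1];D=cv2.imread('pics/side0.png')[:,:,::-1]
for nm,a,b,z in(('cap',(256,188),(433,199),5),('knob',(358,362),(186,315),20)):
    ca,sa,_=blob('scene',a,dark,18,S);cb,sb,_=blob('side',b,dark,18,D)
    print(nm,ca,sa,cb,sb,tri(ca,cb),onplane(r.calibration('scene'),[ca],z),onplane(r.calibration('side'),[cb],z))
print('burner',tri((298,242),(333,237)),'spindle',tri((309,281),(282,254)))
for n,cs in(('scene',[(263,232),(318,219),(346,291),(276,302)]),('side',[(254,245),(345,209),(381,253),(284,294)])): print(n,onplane(r.calibration(n),cs,45).round(1).tolist())
def crop(I,u,v,w=40): return cv2.resize(np.ascontiguousarray(I[v-w:v+w,u-w:u+w,::-1]),(390,390),interpolation=cv2.INTER_CUBIC)
cv2.imwrite('pics/crop1.png',np.hstack([crop(S,358,355),crop(D,186,315)]))
E
```

```text
cap [254. 192.] [254 192   1   1   1] [433.1563786 198.7037037] [423 192  21  15 243] (array([485.34214583, 368.27425895,  -6.64018147]), np.float64(9.688464040093736)) [[481.27308553 347.69224369   5.        ]] [[490.7273053  364.17184319   5.        ]]
knob [358.85579937 363.26645768] [349 353  20  21 319] [185.72146119 316.01141553] [176 299  22  30 438] (array([ 486.85826951, -332.54516035,   17.47076888]), np.float64(0.07136575224527024)) [[ 486.03519869 -333.6511486    20.        ]] [[ 488.77826359 -332.91686787   20.        ]]
burner (array([500.59875535,  35.40554215,  59.12783737]), np.float64(4.046407999049948)) spindle (array([474.28858652, -88.28872403,  48.74383324]), np.float64(2.010946869517622))
scene [[431.8, 127.9, 45.0], [595.7, 109.1, 45.0], [546.3, -155.6, 45.0], [374.3, -111.5, 45.0]]
side [[410.9, -124.3, 45.0], [428.5, 121.5, 45.0], [593.0, 102.7, 45.0], [570.9, -141.8, 45.0]]
```

View pics/crop1.png

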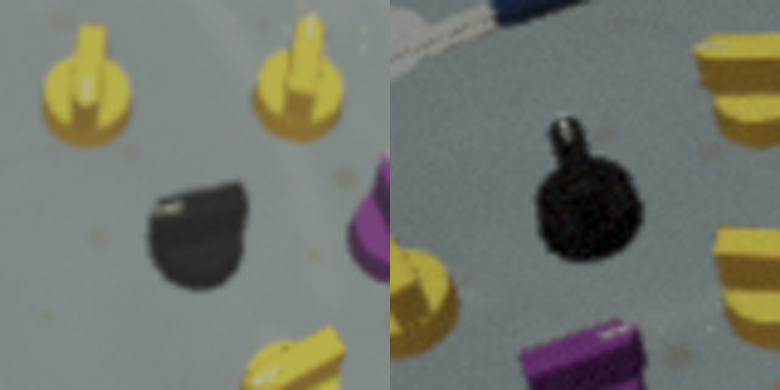

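The crop confirms the black knob: white line on the nose, pointing back towards the robot. Next come close wrist views of the cap, hob and knob.

```bash
cat >> h.py <<'E'
from scipy.spatial.transform import Rotation as Ro
def down(th):  # angle of tool y axis from world +Y toward +X
    a=th/2; return [np.sin(a),np.cos(a),0,0]
def camoff():
    s=r.get_state();c=r.calibration('wrist');R=Ro.from_quat(s['ee_rot']).as_matrix()
    o=-np.array(c['R']).T@np.array(c['t']); return R.T@(o-s['tool_pos']), R.T@np.array(c['R'])[2]
E
python3 - <<'E'
from h import *
import pickle
p,d=camoff(); print(p,d)
out={}
for nm,X in(('cap',(487,364,5)),('hob',(490,-15,60)),('knob',(487,-333,35))):
    q=down(0);R=Ro.from_quat(q).as_matrix()
    h=(300 if nm=='hob' else 230)
    cam=R@p; ax=R@d; Z=h
    tcp=np.array([0,0,Z],float); k=(X[2]-(Z+cam[2]))/ax[2]; tcp[:2]=np.array(X[:2])-cam[:2]-k*ax[:2]
    try: r.move_ptp(tcp.tolist(),q)
    except r.PlanningError as e: print('fail',nm,tcp,e); continue
    r.wait(.3); c=r.calibration('wrist'); im=save('wrist',f'pics/w_{nm}.png'); out[nm]=c; print(nm,tcp.round(),r.get_state()['t'])
pickle.dump(out,open('cal.pkl','wb'))
a=[cv2.resize(cv2.imread(f'pics/w_{n}.png'),(400,300)) for n in out]
a+=[np.zeros((300,400,3),np.uint8)]*(4-len(a))
cv2.imwrite('pics/m1.png',np.vstack([np.hstack(a[:2]),np.hstack(a[2:])]))
E
```

```text
[  77.10491868    0.81322992 -179.78147278] [-2.65904374e-01 -2.94431878e-04  9.63999366e-01]
cap [452. 363. 230.] 1.7333
hob [451. -16. 300.] 3.5167
knob [ 461. -334.  230.] 5.1
```

View pics/m1.png

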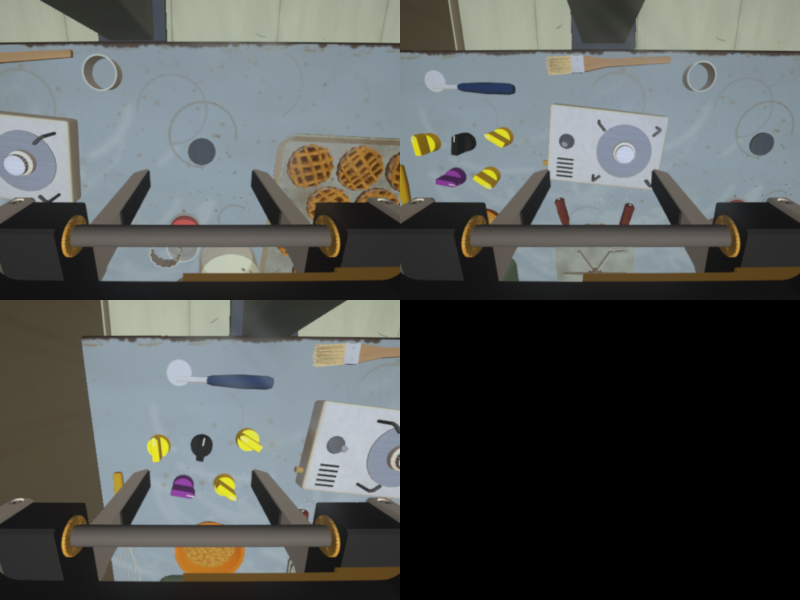

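Wrist views (half scale): the cap is at (201,152), the knob at (202,445) with its white line towards the robot, and the hob's spindle at (566,141). I'll take a close look at the spindle's flat now.

Run:
```python
from h import *
import pickle
s=r.get_state(); print(s['t'],s['tool_pos'])
q=down(np.pi/2)
sp=np.array([474,-88.])
# also knob close-up on the way
kq=down(0)
r.move_ptp([487+77-25,-333,150],kq) if False else None
r.move_ptp([474,-88-85,150],q); r.move_l([474,-88-85,60]); r.wait(.3)
c=r.calibration('wrist'); ims=[r.read_camera('wrist') for _ in range(4)]; im=np.mean(ims,0).astype(np.uint8)
print(r.get_state()['t'],r.get_state()['tool_pos'])
cv2.imwrite('pics/w_sp.png',im[:,:,::-1]); pickle.dump(c,open('cal_sp.pkl','wb'))
u,v=proj(c,[[474,-88,71]])[0].round().astype(int); print(u,v)
x0,y0=max(0,u-60),max(0,v-60)
cr=cv2.resize(im[y0:y0+120,x0:x0+120,::-1],(480,480),interpolation=cv2.INTER_CUBIC)
cv2.imwrite('pics/crop2.png',np.hstack([cv2.resize(im[:,:,::-1],(320,240)) if 0 else cr])); print(x0,y0)
r.move_l([474,-88-85,150])
```

```text
5.1 [ 461.02727276 -333.21066181  230.28555831]
7.95 [ 474.08863083 -173.05631535   60.18317333]
319 132
259 72
```

View pics/crop2.png

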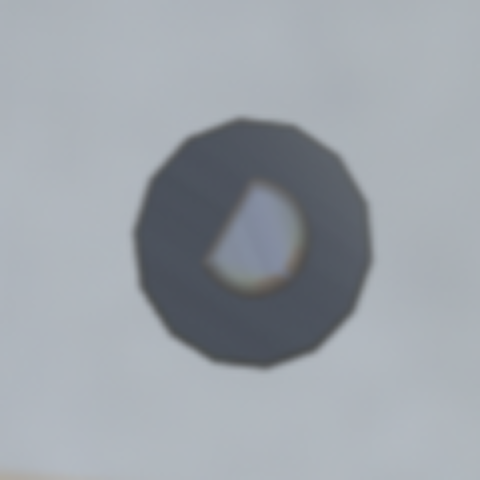

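The crop shows the bright D of the spindle tip centred at about (323,131) full-image. Its flat runs from (323,117) to (311,137.5), on the -x side as expected. Now the numbers.

```bash
cat > meas.py <<'E'
from h import *
import pickle
c=pickle.load(open('cal_sp.pkl','rb')); im=cv2.imread('pics/w_sp.png')[:,:,::-1].astype(int)
_,st,m=blob('w',(322,131),lambda i:i.sum(2)>360,17,im); print(st)
cn=cv2.findContours(m.astype(np.uint8),0,cv2.CHAIN_APPROX_NONE)[0][0].reshape(-1,2)
P=onplane(c,cn,71)[:,:2]
fl=onplane(c,[(323.,117),(310.75,137.5)],71)[:,:2]; d=fl[1]-fl[0]; L=np.linalg.norm(d); d/=L; n=np.array([-d[1],d[0]])
n*=np.sign(n[0]); print('normal(+x axis) ang',np.arctan2(n[1],n[0]),'L',L)
far=(P-fl[0])@n; A=P[far>2.0]
s=np.linalg.lstsq(np.c_[2*A,np.ones(len(A))],(A**2).sum(1),rcond=None)[0]; print('spindle',s[:2],'R',np.sqrt(s[2]+s[:2]@s[:2]),'flat off',(fl.mean(0)-s[:2])@n)
# refit flat from contour
B=P[far<.8]; vx,vy,_,_=cv2.fitLine(B.astype(np.float32),cv2.DIST_HUBER,0,.01,.01).ravel(); print('flat fit ang',np.arctan2(vx,-vy)if -vy>0 else np.arctan2(-vx,vy),len(B))
# surrounding dark disc
_,st,m=blob('w',(322,131),lambda i:i.sum(2)<330,45,im); h=cv2.convexHull(cv2.findContours(m.astype(np.uint8),0,1)[0][0]); print('disc px',cv2.minEnclosingCircle(h), onplane(c,[cv2.minEnclosingCircle(h)[0]],46))
C=pickle.load(open('cal.pkl','rb'))
I={n:cv2.imread(f'pics/w_{n}.png')[:,:,::-1] for n in C}
ce,st,_=blob('w',(402,304),lambda i:i.max(2)<90,40,I['cap']); print('cap',ce,st,onplane(C['cap'],[ce],8))
ce,st,_=blob('w',(404,240+50),lambda i:i.max(2)<75,45,I['knob']); print('knob',ce,st,onplane(C['knob'],[ce],20))
for nm,off in(('hob',(250,150)),):
    i=I[nm];x=i[150:350,200:460,::-1]; cv2.imwrite('pics/crop3.png',np.hstack([cv2.resize(I['hob'][190:310,380:500,::-1],(390,390),interpolation=2),cv2.resize(I['knob'][230:290+60,344:464,::-1],(390,390),interpolation=2)]))
E
python3 meas.py
```

```text
[313 119  21  24 345]
normal(+x axis) ang -0.5620290162410264 L 11.16894222643171
spindle [475.2437087  -87.39203426] R 5.351477599299875 flat off -2.704911379449796
flat fit ang -0.5419736 19
disc px ((322.0, 132.5), 30.761276245117188) [[475.58409658 -87.33317684  46.        ]]
cap [421.02875629 312.37023724] [ 402  273   40   71 1391] [[586.96263999 498.29017002   8.        ]]
knob [420.00958188 310.02003484] [ 402  273   46   62 1148] [[ 586.70607257 -204.09469458   20.        ]]
```

Run:
```python
import cv2,numpy as np
a=cv2.imread('pics/w_hob.png')[180:320,290:480] if 0 else cv2.imread('pics/w_hob.png')[160:310,220:440]
k=cv2.imread('pics/w_knob.png')[250:330,360:450]
A=cv2.resize(a,(790,538),interpolation=cv2.INTER_CUBIC); cv2.imwrite('pics/crop3.png',A)
```

```text
(no output)
```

View pics/crop3.png

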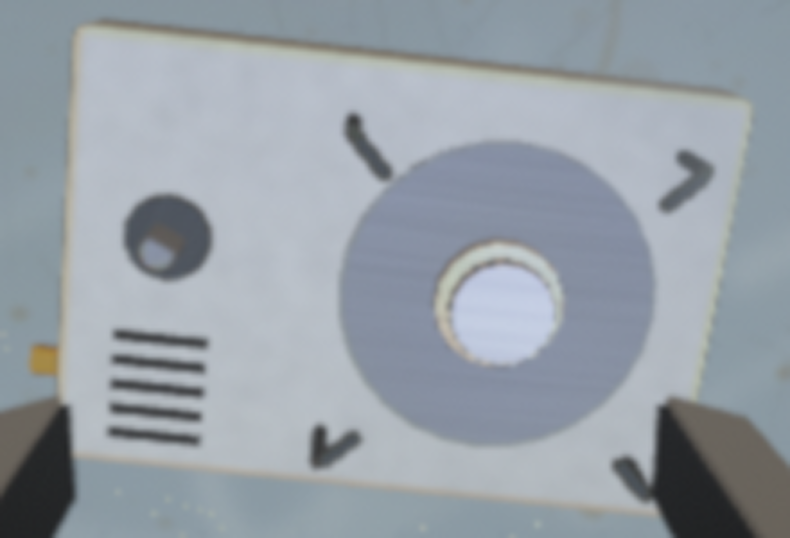

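The crop shows the crown top disc centred at about full-image (360.4,247.4), radius about 15 px as expected for 38 mm. The montage scale was 1.6, so the cap is at (322,243) and the knob at (323,232). I'll measure both again.

```bash
cat > m2.py <<'E'
from h import *
import pickle
C=pickle.load(open('cal.pkl','rb'))
I={n:cv2.imread(f'pics/w_{n}.png')[:,:,::-1] for n in C}
def enc(m): 
    k=max(cv2.findContours(m.astype(np.uint8),0,cv2.CHAIN_APPROX_NONE)[0],key=len); return k.reshape(-1,2)
def circ(P):
    s=np.linalg.lstsq(np.c_[2*P,np.ones(len(P))],(P**2).sum(1),rcond=None)[0]; return s[:2],np.sqrt(s[2]+s[:2]@s[:2])
ce,st,m=blob('w',(322,243),lambda i:i.max(2)<105,40,I['cap']); print('cap',ce,st,onplane(C['cap'],[ce],6),circ(onplane(C['cap'],enc(m),6)[:,:2]))
ce,st,m=blob('w',(360,247),lambda i:i.min(2)>170,22,I['hob']); print('crown',ce,st,onplane(C['hob'],[ce,(360.4,247.4)],67),circ(onplane(C['hob'],enc(m),67)[:,:2]))
ce,st,m=blob('w',(323,232),lambda i:i.max(2)<75,35,I['knob']); print('knob',ce,st,onplane(C['knob'],[ce],25))
_,_,w=blob('w',(323,228),lambda i:i.min(2)>130,12,I['knob']); ys,xs=np.nonzero(w); print(len(xs), onplane(C['knob'],[(xs.mean(),ys.mean()),(xs.mean(),ys.min()),(xs.mean(),ys.max())],48))
print('hob corners',onplane(C['hob'],[(220+80/3.59,160+25/3.59),(220+748/3.59,160+100/3.59),(220+75/3.59,160+450/3.59)],45).round(1).tolist())
E
python3 m2.py
```

```text
cap [322.31985816 242.26099291] [ 301  222   43   42 1410] [[490.45187393 366.2772919    6.        ]] (array([490.91569679, 366.28120901]), np.float64(26.669724459188764))
crown [359.67984694 244.89795918] [342 228  34  33 784] [[495.72672711  35.58141794  67.        ]
 [499.10049292  36.62410417  67.        ]] (array([496.26982614,  34.98941483]), np.float64(20.014345955208324))
knob [321.74081847 234.38929696] [306 215  33  43 953] [[ 484.57467334 -331.49861206   25.        ]]
29 [[ 469.60791575 -327.35282191   48.        ]
 [ 463.19201449 -327.38818215   48.        ]
 [ 475.80365536 -327.31863521   48.        ]]
hob corners [[398.5, -115.3, 45.0], [424.7, 125.2, 45.0], [561.9, -127.2, 45.0]]
```

Run:
```python
from h import *
q=down(0.11)
r.move_gripper(80)
r.move_ptp([490.8,366.3,120],q); r.move_l([490.8,366.3,25]); print('g',r.move_l([490.8,366.3,2.0],vel=40,guard=6))
r.move_gripper(40,squeeze=20); s=r.get_state(); print(s['t'],s['width'],s['tool_pos'],s['finger_force'])
r.move_l([490.8,366.3,160]); r.move_ptp([499.0,36.2,160],q); r.move_l([499,36.2,85],vel=120)
s=r.get_state(); print(s['width'],s['finger_force'],s['contact_force'])
print('g',r.move_l([499,36.2,68.0],vel=25,guard=4)); s=r.get_state(); print(s['t'],s['tool_pos'],s['contact_force'])
if s['tool_pos'][2]<75:
    r.move_gripper(68); r.wait(.2); p=s['tool_pos']; r.move_l([p[0],p[1],150],vel=120)
im=save('side','pics/side1.png'); im2=save('scene','pics/scene1.png')
A=np.hstack([cv2.resize(I[v-40:v+40,u-50:u+50,::-1],(400,320),interpolation=2) for I,u,v in((im,333,237),(im2,298,242))]); cv2.imwrite('pics/crop4.png',A); print(r.get_state()['t'])
```

```text
g False
13.125 54.64555666511231 [490.88595883 366.31968236   2.15380129] 20.000194648591787
54.24310037058199 19.999803825794515 [ 0.68682215 -0.00284837 -1.24976407]
g True
16.9667 [498.70792435  36.23788639  69.06603652] [ 1.59141221e-03 -3.15753832e-01  2.58963734e+00]
18.5417
```

View pics/crop4.png

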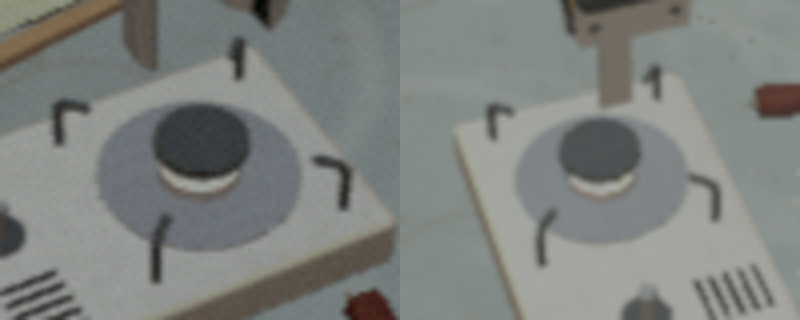

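The cap sits flat and looks concentric on the crown (scene about (298,238)). Landing height puts its underside at about 66.9 mm. Next, a close-up of the knob, with a check of the cap's centre on the way.

Run:
```python
from h import *
import pickle
def circ(P):
    s=np.linalg.lstsq(np.c_[2*P,np.ones(len(P))],(P**2).sum(1),rcond=None)[0]; return s[:2],np.sqrt(s[2]+s[:2]@s[:2])
q=down(0)
r.move_gripper(30)
r.move_ptp([490,36,230],q); r.wait(.2); c=r.calibration('wrist'); im=r.read_camera('wrist'); cv2.imwrite('pics/w_cap2.png',im[:,:,::-1])
u,v=proj(c,[[499,36,74]])[0].astype(int); ce,st,m=blob('w',(u,v),lambda i:i.max(2)<105,45,im)
k=max(cv2.findContours(m.astype(np.uint8),0,cv2.CHAIN_APPROX_NONE)[0],key=len).reshape(-1,2)
print('cap',st,circ(onplane(c,k,74)[:,:2]))
r.move_ptp([487+75,-332,100],q); r.wait(.3); c=r.calibration('wrist'); im=np.mean([r.read_camera('wrist') for _ in range(4)],0).astype(np.uint8); cv2.imwrite('pics/w_knob2.png',im[:,:,::-1]); pickle.dump(c,open('cal_k2.pkl','wb'))
u,v=proj(c,[[485,-332,48]])[0].astype(int); x0,y0=max(u-50,0),max(v-50,0); print(x0,y0,r.get_state()['t'])
g=np.clip(im[y0:y0+100,x0:x0+100,::-1].astype(float)*2.5,0,255).astype(np.uint8)
cv2.imwrite('pics/crop5.png',cv2.resize(g,(600,600),interpolation=2))
```

```text
cap [ 295  208   52   52 2111] (array([498.38762658,  36.70526605]), np.float64(26.81175862793529))
269 96 21.9333
```

View pics/crop5.png

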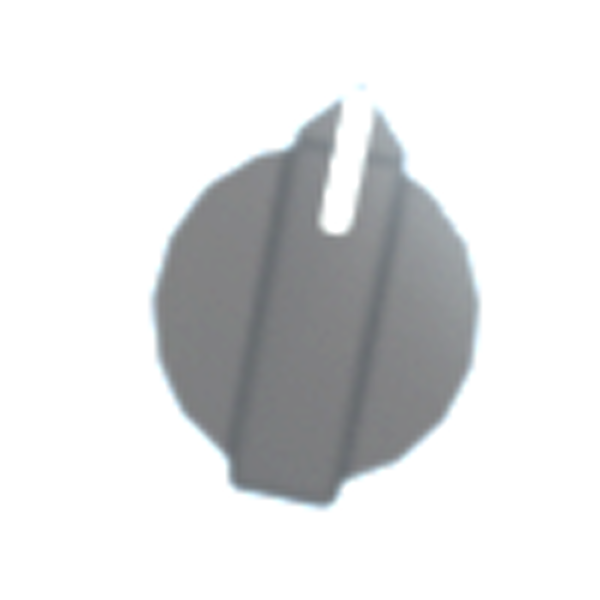

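The crop shows the knob's nose tip at crop (360,93) and the square-end corners at (233,485) and (332,504). The skirt circle is centred at about (316,310).

Run:
```python
from h import *
import pickle
c=pickle.load(open('cal_k2.pkl','rb')); f=lambda p:(269+p[0]/6,96+p[1]/6)
def at(p,z): return onplane(c,[f(p)],z)[0,:2]
nose=at((360,93),48);e1=at((233,485),48);e2=at((332,504),48);end=(e1+e2)/2
d=end-nose; L=np.linalg.norm(d); d/=L; psi=np.arctan2(d[1],d[0]); print('psi',psi,'L',L,'w',np.linalg.norm(e1-e2),'centre',nose+26*d,end-21*d)
P=np.array([at(p,20) for p in((157,303),(475,303),(212,188),(468,242),(185,400),(400,460),(440,415))])
s=np.linalg.lstsq(np.c_[2*P,np.ones(len(P))],(P**2).sum(1),rcond=None)[0]; print('skirt',s[:2],np.sqrt(s[2]+s[:2]@s[:2]))
l=at((335,225),48)-at((358,100),48); print('line psi',np.arctan2(l[1],l[0]))
```

```text
psi -0.1945894229163251 L 44.23559029306934 w 11.567265742071351 centre [ 488.22566541 -330.65890681] [ 485.51342801 -330.12437026]
skirt [ 486.28199064 -330.03068263] 20.18888360854205
line psi -0.18549237166703833
```

Run:
```python
from h import *
q=down(0.19); x,y=486.6,-330.3
r.move_ptp([x,y,130],q); r.move_l([x,y,60]); print('g',r.move_l([x,y,21.5],vel=40,guard=4)); print(r.get_state()['tool_pos'])
r.move_gripper(5,squeeze=35); s=r.get_state(); print(s['t'],s['width'],s['finger_force'],s['tool_pos']); h=s['tool_pos'][2]
r.move_l([x,y,150],vel=200); 
q2=down(0.55); X,Y=475.4,-87.4
r.move_ptp([X,Y,150],q2); r.move_l([X,Y,71+h+3],vel=120); r.wait(.2)
s=r.get_state(); print(s['width'],s['contact_force'],s['tool_pos'])
print('g',r.move_l([X,Y,71-16+h+1],vel=20,guard=6)); s=r.get_state(); print('depth',71+h-s['tool_pos'][2],s['contact_force'],s['ft_torque'],s['tool_pos'],s['t'],h)
```

```text
g False
[ 486.8085244  -330.50720485   21.81237579]
24.475 13.416249409068874 35.00014543533325 [ 486.7509799  -330.46482865   21.76168503]
13.630807929256305 [-0.22528895 -0.66834689 -1.17860839] [476.14665561 -87.77018897  96.77268931]
g False
depth 14.932904648356555 [ 0.03144256 -0.39370234 -0.83859926] [-0.01747589 -0.03783291 -0.00447043] [475.4402496  -87.3758908   77.82878038] 28.075 21.76168503110951
```

It went in freely to 15 mm. Now the press.

Run:
```python
from h import *
X,Y=475.4,-87.4
for z in (75,73,71.5):
    g=r.move_l([X,Y,z],vel=15,guard=20); r.wait(.3); s=r.get_state(); print(z,g,s['tool_pos'][2].round(2),s['contact_force'].round(2),s['width'],s['finger_force'])
im=save('side','pics/side2.png'); im2=save('scene','pics/scene2.png')
A=np.hstack([cv2.resize(I[v-40:v+40,u-50:u+50,::-1],(400,320),interpolation=2) for I,u,v in((im,305,245),(im2,303,260))]); cv2.imwrite('pics/crop6.png',A); print(s['t'])
```

```text
75 False 75.27 [ 0.45 -0.23  4.16] 13.613404130815487 35.00090181827545
73 False 73.35 [0.24 0.05 5.43] 13.638036441298656 35.00127732753754
71.5 False 71.98 [-0.53 -0.43  6.11] 14.00710589121414 35.00157415866852
29.8417
```

View pics/crop6.png

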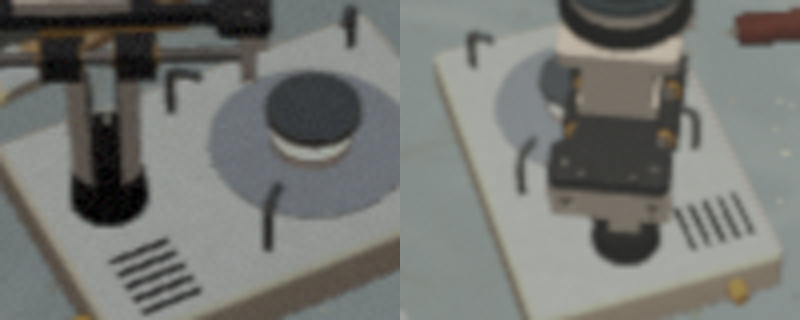

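The knob is down on the spindle (side crop (108,190)) and the cap is untouched. The force of about 7.3 N means the spindle is only about 4 mm in, so I'll press to the stop.

Run:
```python
from h import *
X,Y=475.4,-87.4
r.move_gripper(5,squeeze=45)
for z in (70.5,69.5,68.7,68,67.3,66.6):
    g=r.move_l([X,Y,z],vel=10,guard=20); r.wait(.4); s=r.get_state(); f=s['contact_force'][2]; print(z,g,s['tool_pos'].round(2),f.round(2),s['width'].round(2))
    if f>12: break
r.wait(.5); s=r.get_state(); print(s['t'],s['contact_force'],s['finger_force'])
```

```text
Traceback (most recent call last):
AttributeError: 'float' object has no attribute 'round'
```

Run:
```python
from h import *
X,Y=475.4,-87.4
for z in (70.5,69.5,68.7,68,67.3,66.6):
    g=r.move_l([X,Y,z],vel=10,guard=20); r.wait(.4); s=r.get_state(); f=s['contact_force'][2]; print(z,g,s['tool_pos'],f,s['width'])
    if f>12: break
r.wait(.5); s=r.get_state(); print(s['t'],s['contact_force'],s['finger_force'])
```

```text
70.5 False [475.81261188 -87.51810988  71.0768702 ] 8.010456129512654 13.549038189295151
69.5 False [475.91105331 -87.5740083   70.5879723 ] 10.639783645526515 13.934935120189063
68.7 False [475.97377551 -87.60063573  70.46521104] 15.203345902571208 13.970532339095145
33.2583 [-4.1689162   1.65195447 16.59301451] 45.00507652759552
```

Force climbs steeply at 70.5 mm (about 6.3 mm of travel), so the spindle is at its stop and held steadily.

Run:
```python
from workcell import r
print(r.close_job())
```

```text
the job is handed in; nothing more can be done
None
```

The job is handed in, though `close_job` gave no verdict: the cap lies flat and centred on the crown, untouched, and the fingers are holding the knob fully home with the spindle pressed to its stop, at about 33 s on the clock.

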